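# Tick off the sockets in the tool-check tray

## Task

Do the tool check on the socket case: with your fingertips, gently press down the three short sockets one after another, the widest first, then the middle one, then the narrowest, so that each sinks clearly in its push-down cup and stays down as ticked off. Press lightly, do not pick up or tip any socket, and leave the long slim socket, the spray can, the screwdriver and the spanner alone.

Things in the scene. Friction and masses are not known exactly. Their poses are not given: they have to be found in the camera images.
- case: open grey socket case, fixed on the bench. Origin: centre of the underside of its base half. Base: 135 mm (its x) by 380 mm (its y), deck 30 mm above the bench; four seats stand on it in a row along its y (at -120, -40, 40, 120 mm), in any order. The lid, 22 mm high with bits and spanners clipped in, lies open at its +x side, out to x = 223 mm
- socket_large: steel socket, the widest of the three short sockets: 46 mm diameter, narrowing to 42 mm at its top, 50 mm tall, about 280 g (varies by a third). It stands loose and upright, drive end (flat, with a 13 mm square recess) up, in a shallow round black cup. Origin: centre of its underside; z up
- top_large (a point): centre of the flat top face of that socket (50 mm above its origin), the spot to press; with the cup up it is 100 mm above the bench
- cup_large (a joint): push-down cup under that socket, in m: 0 = up (as at the start), 0.014 = down at its hard stop; it slides straight down with the socket. Pushing it takes about 5 N at the top, rising to 10 N at the stop, less the socket's weight; friction holds it wherever it is left. More than 4 mm counts as pressed down
- seat_large: fixed base of that cup, a grey disc 68 mm across and 4 mm thick on the case's deck. Origin: centre of its underside, on the cup's axis, 30 mm above the bench. The cup's inner floor, on which the socket stands, is 20 mm above this origin while the cup is up; its rim is 6 mm higher and fits the socket with 1.5 mm play all round
- socket_medium: steel socket, the middle one of the three short sockets: 34 mm diameter, 44 mm tall, about 160 g (varies by a third). It stands loose and upright, drive end (flat, with a 13 mm square recess) up, in a shallow round black cup. Origin: centre of its underside; z up
- top_medium (a point): centre of the flat top face of that socket (44 mm above its origin), the spot to press; with the cup up it is 94 mm above the bench
- cup_medium (a joint): push-down cup under that socket, in m: 0 = up (as at the start), 0.014 = down at its hard stop; it slides straight down with the socket. Pushing it takes about 5 N at the top, rising to 10 N at the stop, less the socket's weight; friction holds it wherever it is left. More than 4 mm counts as pressed down
- seat_medium: fixed base of that cup, a grey disc 68 mm across and 4 mm thick on the case's deck. Origin: centre of its underside, on the cup's axis, 30 mm above the bench. The cup's inner floor, on which the socket stands, is 20 mm above this origin while the cup is up; its rim is 6 mm higher and fits the socket with 1.5 mm play all round
- socket_small: steel socket, the narrowest of the three short sockets: 25 mm diameter, 38 mm tall, about 90 g (varies by a third). It stands loose and upright, drive end (flat, with a 13 mm square recess) up, in a shallow round black cup. Origin: centre of its underside; z up
- top_small (a point): centre of the flat top face of that socket (38 mm above its origin), the spot to press; with the cup up it is 88 mm above the bench
- cup_small (a joint): push-down cup under that socket, in m: 0 = up (as at the start), 0.014 = down at its hard stop; it slides straight down with the socket. Pushing it takes about 5 N at the top, rising to 10 N at the stop, less the socket's weight; friction holds it wherever it is left. More than 4 mm counts as pressed down
- seat_small: fixed base of that cup, a grey disc 68 mm across and 4 mm thick on the case's deck. Origin: centre of its underside, on the cup's axis, 30 mm above the bench. The cup's inner floor, on which the socket stands, is 20 mm above this origin while the cup is up; its rim is 6 mm higher and fits the socket with 1.5 mm play all round
- socket_long: steel socket, the one long, slim socket: 28 mm diameter, 75 mm tall; not part of the job, about 150 g (varies by a third). It stands loose and upright, drive end (flat, with a 13 mm square recess) up, in a shallow round black cup. Origin: centre of its underside; z up
- top_long (a point): centre of the flat top face of that socket (75 mm above its origin); with the cup up it is 125 mm above the bench
- cup_long (a joint): push-down cup under that socket, in m: 0 = up (as at the start), 0.014 = down at its hard stop; it slides straight down with the socket. Pushing it takes about 5 N at the top, rising to 10 N at the stop, less the socket's weight; friction holds it wherever it is left. More than 4 mm counts as pressed down
- seat_long: fixed base of that cup, a grey disc 68 mm across and 4 mm thick on the case's deck. Origin: centre of its underside, on the cup's axis, 30 mm above the bench. The cup's inner floor, on which the socket stands, is 20 mm above this origin while the cup is up; its rim is 6 mm higher and fits the socket with 1.5 mm play all round
- spray_can: white aerosol can, 52 mm diameter, 150 mm tall, standing loose on the bench to the case's +y side; bystander. Origin: centre of its underside
- screwdriver: loose screwdriver with yellow handle, 190 mm long, lying on the bench on the robot's side of the case; bystander. Origin: underside, near its middle; its x axis runs along it
- spanner: loose steel spanner, 170 mm long, lying on the bench to the case's -y side; bystander. Origin: underside, near its middle; its x axis runs along it

How it is judged:
By the outcome, as a careful person would: the job done as asked, in the order asked, and still so for the second after the job is handed in, with the robot touching nothing.
It also fails if it takes over 48 s, if anything falls off the work surface, if the arm or the gripper's body presses on something with over 40 N, if the wrist force passes 120 N, or if a joint passes its speed limit or range.

## Robot

A 6-joint arm with a two-finger parallel gripper is mounted at the origin on the work surface. World frame = base frame: x ahead of the robot, y to its left, z up, the work surface at z = 0. Lengths are in mm, angles in rad, forces in N, time in s.
With the tool pointing down it reaches from about 350 to 875 mm from the base axis. Payload 4.2 kg.
Tool frame: the origin (TCP) lies midway between the tips of the shut fingers; the grasp point (between the pads) lies 19 mm behind it (arm.hold_point_z is the distance from the TCP to the grasp point, in mm); z points along the fingers, y is the line along which they close (so a half turn about z gives the same grasp; the last joint's range is limited). The gripper opens to 85 mm and grips with 20 to 120 N. Pads are 22 mm wide; open, the fingers measure 114 mm over their backs; the gripper's body (76 mm by 85 mm) begins 54 mm behind the grasp point. The pads swing forward as they close: fully open they stand 13 mm farther back than shut.
Start: joints at [-1.001, 0.385, 0.008, 0, -1.194, -0.259], TCP at [191.153, -595.029, 231.312] pointing down, gripper open.
Joint ranges: [-3.14, 3.14], [-1.21, 2.06], [-1.07, 1.41], [-3.16, 2.05], [-2.99, -0.16], [-3.1, 3.1]. Speed limits (rad/s): [2.79, 2.79, 3.14, 3.14, 3.14, 3.14].

## Interface

Orientations are given as a unit quaternion [x, y, z, w].
In Python, from bench import arm, vision gives the robot as it stands. The module is installed in compiled form; this text tells all that it offers.
- The arm moves only by the tool servo_tool, never from a script. Its argument "plan" is a list of rows, each a list of 7 numbers: the shift along the world's x, y, z each as a share of 300 mm, from -1 to 1, then the turn, a rotation vector about the world's x, y, z each as a share of 2 rad, from -1 to 1, then the opening, from 0 (shut) to 1 (fully open). A call has 1 to 20 rows; each row shifts and turns the commanded pose from where the row before left it; what a row does not reach is not made up. A row lasts 1/8 s, in which the tool goes at most 62.5 mm and 10.7 degrees, less where a joint would pass 70% of its speed; a pose out of reach is approached as far as the arm can. A call with a number of a shift or a turn outside -1 to 1 is refused whole. A call with a gripper value outside its range is refused whole. The fingers move at their own pace and stop on an object; the grip force is fixed at half the most. Time passes only in rows, so rows that do not move let the fingers close. It gives the time, the measured TCP pose, the force, the opening and the grip force at its end, in the units of the state.
- arm.read_state(): the state, without advancing time (a new reading comes with each control period).
- vision.get_image(name): name is "scene" or "top"; returns a dict with "image" (480x640x3 uint8, red, green, blue), "z_map" (480x640 float32, mm along the optical axis (not along the pixel's ray), 0 where there is no reading), "K" (3x3 intrinsics, pixels), "D" ([k1, k2, p1, p2, k3] as OpenCV has them; the pictures are not rectified), "world_to_cam" (4x4, takes a point from world to camera coordinates). Camera axes: x right, y down, z forward; pixel columns grow to the right and rows downward; lengths in mm; the calibration is good to about 2 mm. A picture is of the moment at which its call begins.
- arm.job_done(): hands the job in; it is judged then, once.
The state is a dict: "clock": time; "joints": joint angles; "joint_vel": joint speeds; "joint_efforts": joint torques, N m; "position": TCP position; "ee_rot": TCP orientation; "contact_force": force on the tool from outside, world axes, zero at the start; "wrist_torque": the same for the moment, N m; "gripper_width": finger opening in mm; "grasp_force": force on a finger pad.
Only numpy, scipy, OpenCV 4.12 (cv2) and the standard library are available. Lean on these libraries where they do the work, as an engineer would, in place of code of your own. Each camera call takes 0.05 s, during which the arm holds its last target. There are 200 camera calls.

## Working session

There is one attempt and no reset: what is moved stays moved. The work goes in short steps, Python scripts to look and compute and a tool call to move; the robot and the scene stay as the last step left them, time stands still between calls to the robot, and variables do not carry over. Pictures are saved under pics/ and viewed, at most 10 in all, crops included, and the job is handed in when it is done.

Besides the shell and the picture viewer there is one more tool, called after "Request:" by a JSON object that holds its "op" and its "data". servo_tool: Moves the arm, as the interface text tells. Its arguments: {"type":"object","properties":{"plan":{"type":"array"}},"required":["plan"]}

```bash
mkdir -p pics; cat > h.py <<'E'
import numpy as np,cv2
from bench import arm,vision
def get(n):
    d=vision.get_image(n); np.savez(f'/tmp/{n}.npz',**d); return d
def world(d,u,v,z=None):
    # z=None: use depth map; else intersect with plane world z
    p=cv2.undistortPoints(np.array([[[u,v]]],float),d['K'],np.array(d['D'],float))[0,0]
    r=np.array([p[0],p[1],1.]);T=d['world_to_cam'];R=T[:3,:3];t=T[:3,3]
    c=-R.T@t;k=R.T@r
    s=(z-c[2])/k[2] if z is not None else d['z_map'][int(v),int(u)]
    return c+s*k
E
python3 - <<'E'
from h import *
for n in('top','scene'):
    d=get(n);cv2.imwrite(f'pics/{n}0.png',d['image'][...,::-1])
s=arm.read_state();print(s['clock'],s['position'],s['ee_rot'],s['contact_force'],s['gripper_width'])
E
```

```text
0.1 [ 190.97569935 -594.5640978   230.33084866] [-1.54675105e-01  9.87964911e-01  9.50823607e-04 -2.07383813e-04] [-0.11852798  0.20758618  0.2073172 ] 85.36202057258105
```

View pics/top0.png

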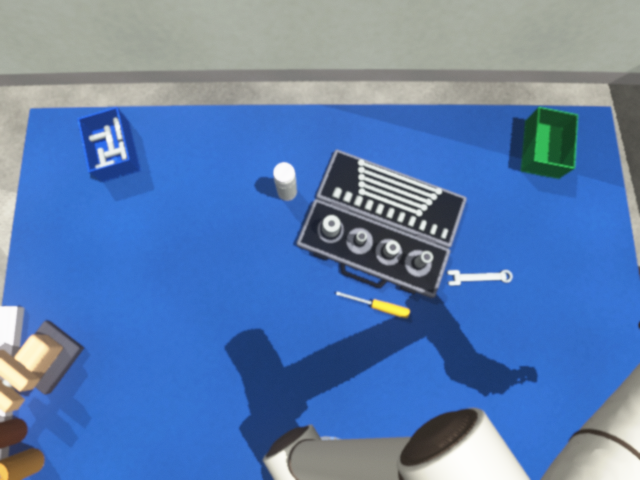

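View pics/scene0.png

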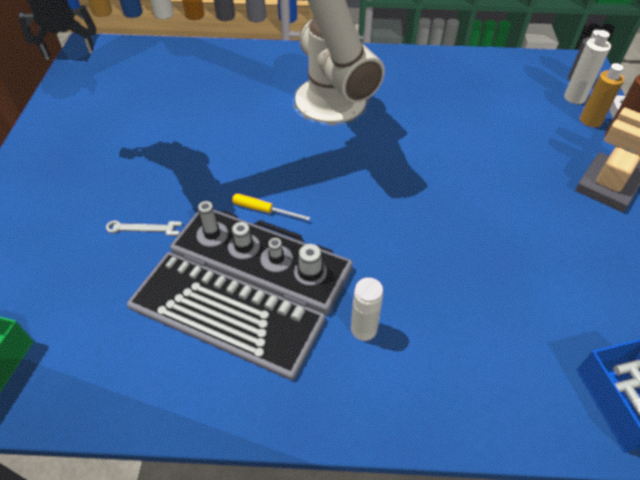

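The top view shows, from left to right: large (331,225), small (361,238), medium (391,248) and long (423,260). The can is at (285,180). I'll enlarge both views.

```bash
python3 - <<'E'
import numpy as np,cv2
a=np.load('/tmp/top.npz')['image'][195:295,295:455,::-1]
cv2.imwrite('pics/t1.png',cv2.resize(a,None,fx=5,fy=5,interpolation=cv2.INTER_CUBIC))
a=np.load('/tmp/scene.npz')['image'][190:300,190:350,::-1]
cv2.imwrite('pics/s1.png',cv2.resize(a,None,fx=5,fy=5,interpolation=cv2.INTER_CUBIC))
E
```

```text
(no output)
```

View pics/t1.png

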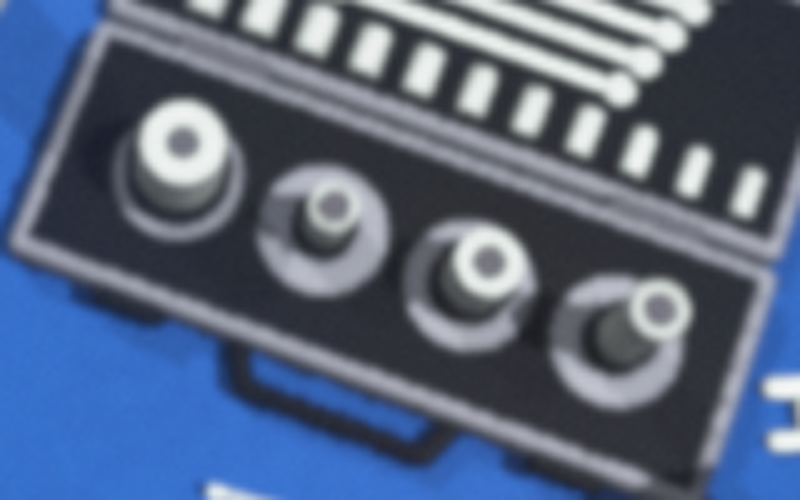

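View pics/s1.png

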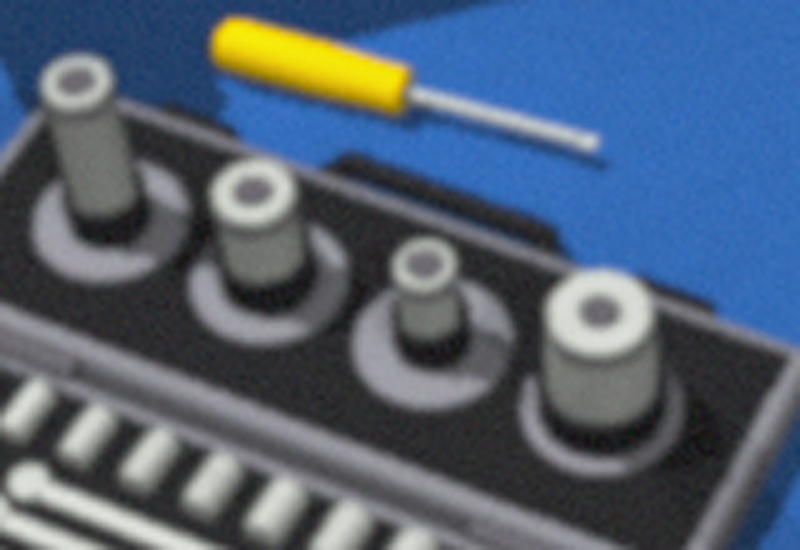

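In the top crop the top-face centres are large (182,141), small (333,206), medium (489,261) and long (660,309). In the scene crop they are (600,312), (425,263), (253,190) and (77,82).

```bash
python3 - <<'E'
from h import *
T={'L':((182,141),(600,312),100),'S':((333,206),(425,263),88),'M':((489,261),(253,190),94),'long':((660,309),(77,82),125)}
P={}
for n,o,i in(('top',(295,195),0),('scene',(190,190),1)):
    d=np.load(f'/tmp/{n}.npz')
    for k,v in T.items():
        u=(v[i][0]+.5)/5-.5+o[0];w=(v[i][1]+.5)/5-.5+o[1]
        p=world(d,u,w,v[2]);P.setdefault(k,[]).append(p[:2])
        print(n,k,p.round(1),world(d,round(u),round(w)).round(1))
ks=['L','S','M','long'];m=np.array([np.mean(P[k],0) for k in ks])
print(m.round(1))
# fit line, spacing 80
s=np.array([1.5,.5,-.5,-1.5])*80
c=m.mean(0);v=(s[:,None]*(m-c)).sum(0);v/=np.linalg.norm(v)
print('fit',(c+s[:,None]*v).round(1),'ydir',v,'yaw',np.arctan2(-v[0],v[1]))
from scipy.spatial.transform import Rotation as R
q=arm.read_state()['ee_rot'];print(R.from_quat(q).as_matrix().round(3))
E
```

```text
top L [622.4 -16.6 100. ] [622.4 -16.7  98.1]
top S [592.1 -91.   88. ] [592.1 -90.7  85.9]
top M [ 562.8 -165.6   94. ] [ 562.7 -164.9   92.3]
top long [ 533.  -239.8  125. ] [ 533.7 -240.5  126.2]
scene L [620.7 -17.1 100. ] [621.2 -16.2 100.8]
scene S [590.2 -91.3  88. ] [590.3 -90.5  88.8]
scene M [ 560.2 -166.    94. ] [ 561.1 -166.3   93.8]
scene long [ 531.7 -239.8  125. ] [ 531.9 -239.7  125.3]
[[ 621.5  -16.9]
 [ 591.2  -91.2]
 [ 561.5 -165.8]
 [ 532.3 -239.8]]
fit [[ 621.2  -17. ]
 [ 591.5  -91.3]
 [ 561.8 -165.5]
 [ 532.1 -239.8]] ydir [0.37129047 0.92851677] yaw -0.38039845338644357
[[-0.952 -0.306 -0.001]
 [-0.306  0.952  0.002]
 [ 0.     0.002 -1.   ]]
```

Request:
{"op": "servo_tool", "data": {"plan": [[0.09, 0.12, 0, 0, 0, 0, 0], [0.09, 0.12, 0, 0, 0, 0, 0], [0.09, 0.12, 0, 0, 0, 0, 0], [0.09, 0.12, 0, 0, 0, 0, 0], [0.09, 0.12, 0, 0, 0, 0, 0], [0.09, 0.12, 0, 0, 0, 0, 0], [0.09, 0.12, 0, 0, 0, 0, 0], [0.09, 0.12, 0, 0, 0, 0, 0], [0.09, 0.12, 0, 0, 0, 0, 0], [0.09, 0.12, 0, 0, 0, 0, 0], [0.09, 0.12, 0, 0, 0, 0, 0], [0.09, 0.12, 0, 0, 0, 0, 0], [0.09, 0.12, 0, 0, 0, 0, 0], [0.09, 0.12, 0, 0, 0, 0, 0], [0.09, 0.12, 0, 0, 0, 0, 0], [0.09, 0.12, 0, 0, 0, 0, 0], [0, 0, 0, 0, 0, 0, 0], [0, 0, 0, 0, 0, 0, 0]]}}

```text
clock: 2.35
position: [622.6, -19.1, 230.6]
ee_rot: [-0.155, 0.988, 0.0, -0.001]
contact_force: [-1.1, -0.3, 0.1]
gripper_width: -0.1
grasp_force: 0.0
```

Request:
{"op": "servo_tool", "data": {"plan": [[-0.005, 0.007, -0.1, 0, 0, 0, 0], [0, 0, -0.1, 0, 0, 0, 0], [0, 0, -0.1, 0, 0, 0, 0], [0, 0, -0.08, 0, 0, 0, 0], [0, 0, 0, 0, 0, 0, 0], [0, 0, 0, 0, 0, 0, 0], [0, 0, 0, 0, 0, 0, 0]]}}

```text
clock: 3.22
position: [622.4, -17.1, 119.0]
ee_rot: [-0.155, 0.988, 0.0, 0.001]
contact_force: [0.9, -0.3, 0.1]
gripper_width: 0.2
grasp_force: 0.0
```

```bash
python3 - <<'E'
from h import *
d=get('scene');a=d['image'][130:290,190:400,::-1]
cv2.imwrite('pics/s2.png',cv2.resize(a,None,fx=3.7,fy=3.7,interpolation=cv2.INTER_CUBIC))
s=arm.read_state();print(s['position'],s['contact_force'])
E
```

```text
[622.26894227 -16.98533819 118.73459417] [ 0.14450373 -0.00219736 -0.09032101]
```

View pics/s2.png

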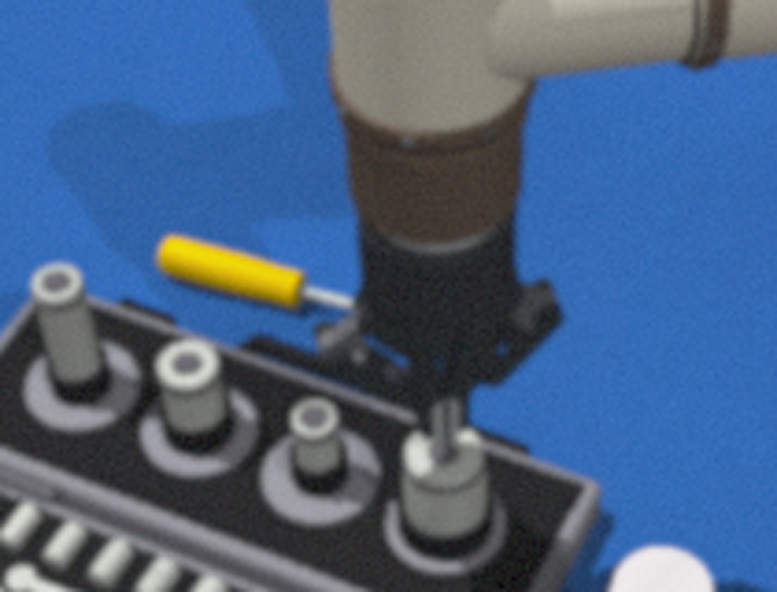

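The shut tips hover just above the centre of the large socket's top, around (447,455) in the crop. The other sockets are clear, so I'll press.

Request:
{"op": "servo_tool", "data": {"plan": [[-0.003, 0, -0.04, 0, 0, 0, 0], [0, 0, -0.01, 0, 0, 0, 0], [0, 0, -0.01, 0, 0, 0, 0], [0, 0, -0.01, 0, 0, 0, 0], [0, 0, -0.01, 0, 0, 0, 0], [0, 0, -0.01, 0, 0, 0, 0], [0, 0, 0, 0, 0, 0, 0], [0, 0, 0, 0, 0, 0, 0]]}}

```text
clock: 4.28
position: [620.6, -17.0, 90.3]
ee_rot: [-0.155, 0.988, 0.0, -0.0]
contact_force: [-2.4, 0.5, 3.8]
gripper_width: 0.0
grasp_force: 1.9
```

Request:
{"op": "servo_tool", "data": {"plan": [[0, 0, 0.02, 0, 0, 0, 0], [0, 0, 0.08, 0, 0, 0, 0], [0, 0, 0.1, 0, 0, 0, 0], [0, 0, 0.08, 0, 0, 0, 0], [-0.05, -0.125, 0, 0, 0, 0, 0], [-0.05, -0.125, 0, 0, 0, 0, 0], [-0.05, -0.125, 0, 0, 0, 0, 0], [-0.046, -0.12, 0, 0, 0, 0, 0], [0, 0, 0, 0, 0, 0, 0], [0, 0, 0, 0, 0, 0, 0], [0, 0, -0.08, 0, 0, 0, 0], [0, 0, -0.09, 0, 0, 0, 0], [0, 0, 0, 0, 0, 0, 0], [0, 0, 0, 0, 0, 0, 0]]}}

```text
clock: 6.02
position: [563.1, -164.9, 124.3]
ee_rot: [-0.156, 0.988, -0.0, 0.001]
contact_force: [-0.2, 0.3, 0.4]
gripper_width: 0.2
grasp_force: 0.0
```

```bash
python3 - <<'E'
from h import *
d=get('scene');a=d['image'][130:290,190:400,::-1]
cv2.imwrite('pics/s3.png',cv2.resize(a,None,fx=3.7,fy=3.7,interpolation=cv2.INTER_CUBIC))
s=arm.read_state();print(s['position'],s['contact_force'])
E
```

```text
[ 563.20502682 -165.07088415  124.61530326] [-0.18788766 -0.13051849  0.72496872]
```

View pics/s3.png

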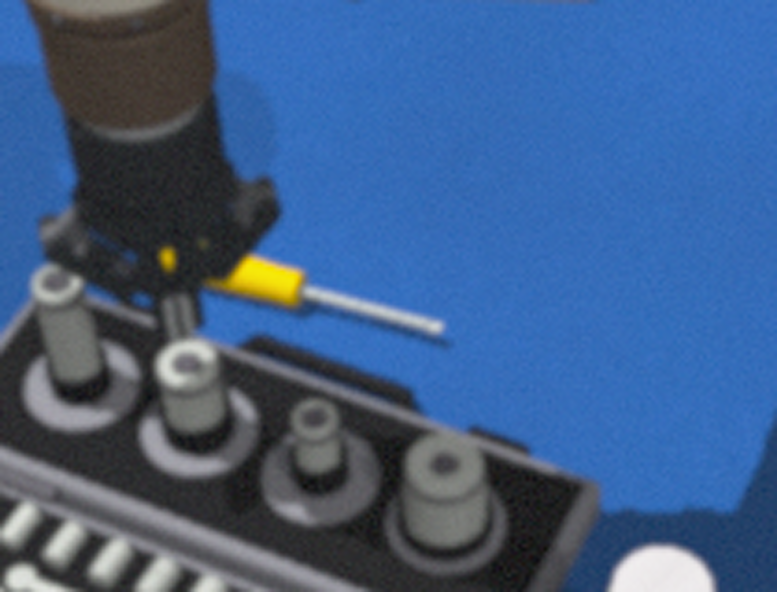

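The large socket at (445,490) sits lower in its cup and is upright. The tips are above the medium socket, and the knuckles clear the long one sideways by about 25 mm or more.

Request:
{"op": "servo_tool", "data": {"plan": [[-0.005, -0.001, -0.04, 0, 0, 0, 0], [0, 0, -0.04, 0, 0, 0, 0], [0, 0, -0.01, 0, 0, 0, 0], [0, 0, -0.01, 0, 0, 0, 0], [0, 0, -0.01, 0, 0, 0, 0], [0, 0, -0.01, 0, 0, 0, 0], [0, 0, -0.01, 0, 0, 0, 0], [0, 0, -0.005, 0, 0, 0, 0], [0, 0, 0, 0, 0, 0, 0], [0, 0, 0, 0, 0, 0, 0]]}}

```text
clock: 7.32
position: [560.5, -165.9, 84.0]
ee_rot: [-0.155, 0.988, -0.0, 0.0]
contact_force: [-2.3, 0.9, 6.1]
gripper_width: 0.3
grasp_force: 3.1
```

Request:
{"op": "servo_tool", "data": {"plan": [[0, 0, 0.02, 0, 0, 0, 0], [0, 0, 0.08, 0, 0, 0, 0], [0, 0, 0.08, 0, 0, 0, 0], [0.034, 0.083, 0, 0, 0, 0, 0], [0.034, 0.083, 0, 0, 0, 0, 0], [0.034, 0.083, 0, 0, 0, 0, 0], [0, 0, 0, 0, 0, 0, 0], [0, 0, -0.08, 0, 0, 0, 0], [0, 0, 0, 0, 0, 0, 0], [0, 0, 0, 0, 0, 0, 0]]}}

```text
clock: 8.57
position: [591.4, -91.6, 113.4]
ee_rot: [-0.155, 0.988, -0.0, 0.0]
contact_force: [0.8, 0.1, -0.1]
gripper_width: -0.0
grasp_force: 0.0
```

```bash
python3 - <<'E'
from h import *
d=get('scene');a=d['image'][130:290,190:400,::-1]
cv2.imwrite('pics/s4.png',cv2.resize(a,None,fx=3.7,fy=3.7,interpolation=cv2.INTER_CUBIC))
s=arm.read_state();print(s['position'],s['contact_force'])
E
```

```text
[591.56073016 -91.50025903 113.70489102] [ 0.26722323 -1.1178221  -0.74501582]
```

View pics/s4.png

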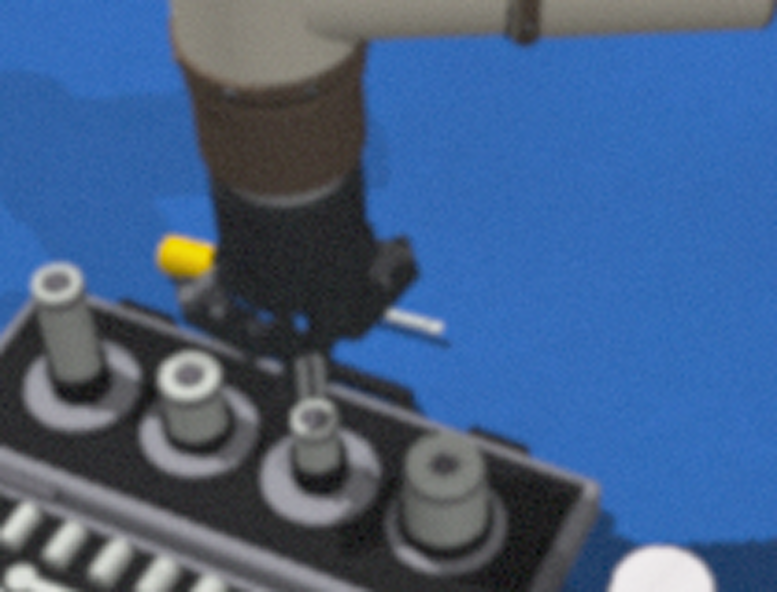

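The medium socket's top at (190,375) is lower than before and upright. The tips are over the small socket at (313,412).

Request:
{"op": "servo_tool", "data": {"plan": [[0, 0, -0.03, 0, 0, 0, 0], [0, 0, -0.03, 0, 0, 0, 0], [0, 0, -0.01, 0, 0, 0, 0], [0, 0, -0.01, 0, 0, 0, 0], [0, 0, -0.01, 0, 0, 0, 0], [0, 0, -0.01, 0, 0, 0, 0], [0, 0, -0.01, 0, 0, 0, 0], [0, 0, -0.01, 0, 0, 0, 0], [0, 0, 0, 0, 0, 0, 0], [0, 0, 0, 0, 0, 0, 0]]}}

```text
clock: 9.88
position: [591.4, -91.1, 78.1]
ee_rot: [-0.155, 0.988, -0.0, 0.001]
contact_force: [-2.7, 0.8, 6.4]
gripper_width: -0.0
grasp_force: 2.9
```

Request:
{"op": "servo_tool", "data": {"plan": [[0, 0, 0.02, 0, 0, 0, 0], [0, 0, 0.08, 0, 0, 0, 0], [0, 0, 0.1, 0, 0, 0, 0], [0, 0, 0.1, 0, 0, 0, 0], [0, 0, 0.1, 0, 0, 0, 0], [0, 0, 0.1, 0, 0, 0, 0], [0, 0, 0, 0, 0, 0, 0], [0, 0, 0, 0, 0, 0, 0]]}}

```text
clock: 10.88
position: [590.6, -90.9, 226.0]
ee_rot: [-0.155, 0.988, 0.0, -0.001]
contact_force: [-0.6, -0.9, -0.6]
gripper_width: 0.1
grasp_force: 0.0
```

```bash
python3 - <<'E'
from h import *
d=get('scene');a=d['image'][130:290,190:400,::-1]
cv2.imwrite('pics/s5.png',cv2.resize(a,None,fx=3.7,fy=3.7,interpolation=cv2.INTER_CUBIC))
# depth heights around each top (max z of points within 10 mm of axis)
v,u=np.mgrid[185:300,190:350]
p=np.array([world(d,a,b) for a,b in zip(u.ravel(),v.ravel())])
for k,c,z in(('L',(621,-17),100),('S',(591.5,-91.3),88),('M',(561.8,-165.5),94),('long',(532,-240),125)):
    h=p[np.hypot(*(p[:,:2]-c).T)<11,2];print(k,np.percentile(h,[50,75,90]).round(1),z)
s=arm.read_state();print(s['clock'],s['position'],s['contact_force'])
E
```

```text
L [90.7 92.2 93. ] 100
S [ 82.  249.  259.4] 88
M [85.2 86.3 87. ] 94
long [125.9 127.1 127.9] 125
10.925 [590.34463382 -90.93189871 225.54682916] [-0.47461436  0.83041233 -0.60508441]
```

View pics/s5.png

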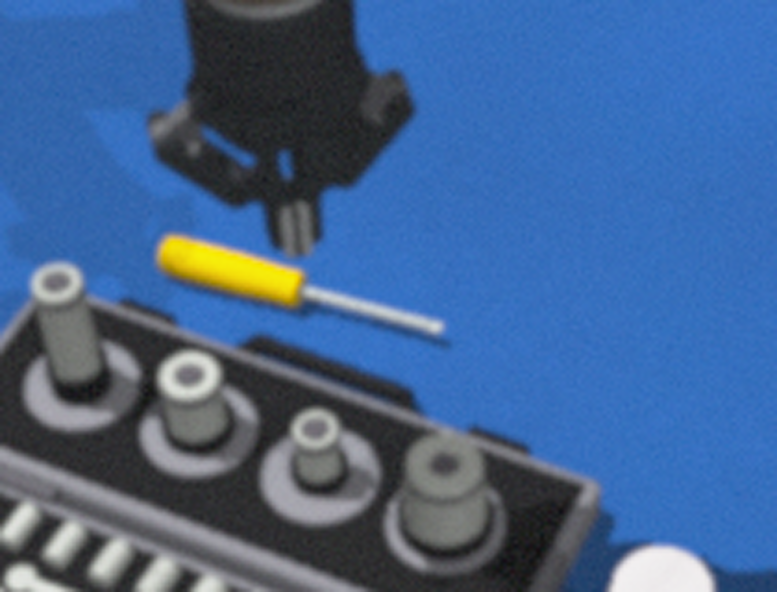

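All three short sockets are down and upright; the small one's top moved from row 412 to 430. The long socket is unchanged and the arm is clear.

```bash
python3 -c "
from bench import arm
print(arm.job_done())"
```

```text
the job is handed in; nothing more can be done
None
```

I pressed the large, medium and small sockets down in that order, each about 10 mm with about 6 N or less read at the end of each press. All three stayed down and upright, the arm touched nothing else that I could see, and the job was handed in at about 11 s.

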